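# Seat the camshaft bearing caps from the centre out

### The arm

A 6-joint arm with a two-finger parallel gripper is mounted at the origin on the work surface. World frame = base frame: x ahead of the robot, y to its left, z up, the work surface at z = 0. Lengths are in mm, angles in rad, forces in N, time in s.
With the tool pointing down it reaches from about 325 to 900 mm from the base axis. Payload 6.1 kg.
Tool frame: the origin (TCP) lies on the centre line of the jaws, within the pads' length; the fingertips stand 25 mm ahead of it and the grasp point (between the pads) lies 6 mm ahead of it; z points along the fingers, y is the direction in which the jaws open and shut (so a half turn about z gives the same grasp; the last joint's range is limited). The gripper opens to 85 mm and grips with 20 to 120 N. Pads are 22 mm wide; open, the fingers measure 114 mm over their backs; the gripper's body (76 mm by 85 mm) begins 54 mm behind the grasp point. The pads swing forward as they close: fully open they stand 13 mm farther back than shut.
Start: joints at [-1.265, 0.22, 1.526, -0, 1.395, -0.126], TCP at [261.559, -567.629, 256.3] pointing down, gripper open.
Joint ranges: [-2.98, 2.98], [-0.91, 2.08], [0.09, 2.57], [-1.24, 4.39], [0.2, 2.65], [-2.68, 2.68]. Speed limits (rad/s): [2.57, 2.57, 3.01, 3.14, 3.14, 3.14].

### API

Orientations are given as a 3x3 rotation matrix whose columns are the frame's x, y, z axes.
In Python, from workcell import monitor, viewer, ticket gives the robot as it stands. The module is installed in compiled form; this text tells all that it offers.
- The arm moves only by the tool jog_arm, never from a script. Its argument "commands" is a list of rows, each a list of 4 numbers: the shift along the tool's x, y, z in mm, then the turn about the tool's z in rad. A call has exactly 8 rows; each row is the pose to reach, as a shift and turn from the pose commanded when the call began, along the tool's axes at that moment; what a row does not reach only later rows make up. A row lasts 1/8 s, in which the tool goes at most 62.5 mm and 10.7 degrees, less where a joint would pass 70% of its speed; a pose out of reach is approached as far as the arm can. A call with a gripper value outside its range is refused whole. "fingers" is the closure, from 0 (fully open) to 1 (shut), set as the call begins (left out, the last holds). The fingers move at their own pace and stop on an object; the grip force is fixed at half the most. Time passes only in rows, so rows that repeat a pose let the fingers close, or fill a call up. It gives the time, the measured TCP pose, the force and the opening at its end, in the units of the state.
- monitor.get_state(): the state, without advancing time (a new reading comes with each control period).
- viewer.snapshot(name): name is "scene" or "top"; returns a dict with "color" (384x512x3 uint8, red, green, blue), "intrinsics" (3x3 intrinsics, pixels), "k1" (the pictures are not rectified: a ray, as slopes to the right and down, at radius r is drawn at 1 + k1 r^2 times it, then the intrinsics apply), "cam_to_world" (4x4, takes a point from camera to world coordinates). Camera axes: x right, y up, looking along -z (the intrinsics and any distortion apply to the point x, -y, -z); pixel columns grow to the right and rows downward; lengths in mm; the calibration is good to about 2 mm. A picture is of the moment at which its call begins. There is no depth.
- ticket.finish_job(): hands the job in, once; it reports no verdict.
The state is a dict: "t": time; "q": joint angles; "dq": joint speeds; "effort": joint torques, N m; "eef_pos": TCP position; "tcp_rot": TCP orientation; "ft_force": force on the tool from outside, world axes, zero at the start; "wrist_torque": the same for the moment, N m; "opening": finger opening in mm.
Only numpy, scipy, OpenCV 4.12 (cv2) and the standard library are available. Lean on these libraries where they do the work, as an engineer would, in place of code of your own. Each camera call takes 0.05 s, during which the arm holds its last target.

### The job

Seat the three camshaft bearing caps on the cylinder head before their bolts go in: with the fingertips, press each cap lightly straight down on its crown until it sits flush on its pedestal with no gap, one cap at a time from the middle outwards - first the centre cap, then the front one (at the end where the camshaft's snout sticks out), then the rear one. Only press: never lift a cap, use no more than a light hand push, and leave the oil can, micrometer and jar on the bench where they are.

Things in the scene. Friction and masses are not known exactly. Their poses are not given: they have to be found in the camera images.
- head: aluminium cylinder head, 250 x 140 mm, on two wooden bearers, fixed, at any heading. Origin under its middle on the bench; x runs along the camshaft to the front, where its bare steel snout sticks out 47 mm, z up. Caps stand in a row at x = +88 mm (front), 0 (centre), -88 mm (rear), y = 0. Heights above the bench: pedestal tops 130 mm, camshaft lobes under 153, gallery rim 119. No bolts fitted
- cap_centre_crown (a point): centre of the flat machined crown on top of the centre bearing cap (marked with two punch dots beside the crown), the spot to press; it moves with the cap. Cap 26 mm along the camshaft, 67 mm across it; crown flat 24 x 26 mm, the highest part of the head; z up. The crown is 28 mm above the cap's feet: 158 mm above the bench when seated, up to 164 mm when proud
- cap_front_crown (a point): centre of the flat machined crown on top of the front bearing cap, nearest the camshaft snout (marked with one punch dot beside the crown), the spot to press; it moves with the cap. Cap 26 mm along the camshaft, 67 mm across it; crown flat 24 x 26 mm, the highest part of the head; z up. The crown is 28 mm above the cap's feet: 158 mm above the bench when seated, up to 164 mm when proud
- cap_rear_crown (a point): centre of the flat machined crown on top of the rear bearing cap, at the end without a snout (marked with three punch dots beside the crown), the spot to press; it moves with the cap. Cap 26 mm along the camshaft, 67 mm across it; crown flat 24 x 26 mm, the highest part of the head; z up. The crown is 28 mm above the cap's feet: 158 mm above the bench when seated, up to 164 mm when proud
- cap_centre (a joint): the centre bearing cap: slides straight down on its two ring dowels. Value in m: 0 when standing 6 mm proud of its pedestal, 0.006 when seated flush (hard stop), negative if lifted. It starts 4 to 6 mm proud, each cap differently. It takes about 5 N to slide and stays where it is left; 10 to 15 N is ample, over 35 N too much
- cap_front (a joint): the front bearing cap, nearest the camshaft snout: slides straight down on its two ring dowels. Value in m: 0 when standing 6 mm proud of its pedestal, 0.006 when seated flush (hard stop), negative if lifted. It starts 4 to 6 mm proud, each cap differently. It takes about 5 N to slide and stays where it is left; 10 to 15 N is ample, over 35 N too much
- cap_rear (a joint): the rear bearing cap, at the end without a snout: slides straight down on its two ring dowels. Value in m: 0 when standing 6 mm proud of its pedestal, 0.006 when seated flush (hard stop), negative if lifted. It starts 4 to 6 mm proud, each cap differently. It takes about 5 N to slide and stays where it is left; 10 to 15 N is ample, over 35 N too much
- oiler: bystander: red pump oil can, 68 mm across, 92 mm high with a thin brass spout up to 131 mm, loose on the bench beside the head; origin under its base, spout along its x
- micrometer: bystander: outside micrometer lying flat on the bench beside the head, about 155 x 60 x 19 mm, loose; origin on the bench between the anvils, thimble along its x
- jar: bystander: amber jar with a black lid, 56 mm across, 62 mm high, loose on the bench beside the head; origin under its base

How it is judged:
By the outcome, as a careful person would: the job done as asked, in the order asked, and still so for the second after the job is handed in, with the robot touching nothing.
It also fails if it takes over 42 s, if anything falls off the work surface, if the arm or the gripper's body presses on something with over 40 N, if the wrist force passes 120 N, or if a joint passes its speed limit or range.

## Working session

There is one attempt and no reset: what is moved stays moved. The work goes in short steps, Python scripts to look and compute and a tool call to move; the robot and the scene stay as the last step left them, time stands still between calls to the robot, and variables do not carry over. Pictures are saved under pics/ and viewed, and the job is handed in when it is done.

Besides the shell and the picture viewer there is one more tool, called after "Emit:" by a JSON object that holds its "api" and its "payload", one argument or row to a line. jog_arm: Moves the arm, as the interface text tells. Its arguments: {"type":"object","properties":{"commands":{"type":"array","items":{"type":"array","items":{"type":"number"}}},"fingers":{"type":"number"}},"required":["commands"]}

```bash
mkdir -p pics
cat > h.py <<'E'
import numpy as np, cv2, pickle
from workcell import monitor, viewer, ticket
def snap(n,tag):
    s=viewer.snapshot(n); pickle.dump(s,open(f'pics/{tag}.pkl','wb'))
    cv2.imwrite(f'pics/{tag}.png',s['color'][:,:,::-1]); return s
def ray(s,u,v):
    K=np.array(s['intrinsics']);k=s['k1']
    d=np.array([(u-K[0,2])/K[0,0],(v-K[1,2])/K[1,1]]);p=d.copy()
    for _ in range(50): p=d/(1+k*(p@p))
    T=np.array(s['cam_to_world']); return T[:3,3],T[:3,:3]@np.array([p[0],-p[1],-1])
def atz(s,u,v,z):
    o,d=ray(s,u,v); return o+d*(z-o[2])/d[2]
def proj(s,P):
    T=np.array(s['cam_to_world']);c=T[:3,:3].T@(np.array(P,float)-T[:3,3])
    p=np.array([c[0],-c[1]])/-c[2];p=p*(1+s['k1']*(p@p));K=np.array(s['intrinsics'])
    return p[0]*K[0,0]+K[0,2],p[1]*K[1,1]+K[1,2]
E
python3 - <<'E'
from h import *
for n in('scene','top'):
    s=snap(n,n+'0');print(n,s['intrinsics'],s['k1'],np.round(s['cam_to_world'],3))
st=monitor.get_state();print(st)
E
```

```text
scene [[413.66188344   0.         250.96090729]
 [  0.         413.66188344 193.7637103 ]
 [  0.           0.           1.        ]] -0.09891615510924545 [[ 5.57000e-01 -6.80000e-01  4.77000e-01  9.53361e+02]
 [ 8.30000e-01  4.64000e-01 -3.08000e-01 -2.14642e+02]
 [-1.20000e-02  5.68000e-01  8.23000e-01  7.59414e+02]
 [ 0.00000e+00  0.00000e+00  0.00000e+00  1.00000e+00]]
top [[378.53719252   0.         250.28644701]
 [  0.         378.53719252 194.36126555]
 [  0.           0.           1.        ]] -0.09650165279264997 [[ 1.60000e-02  9.88000e-01 -1.51000e-01  4.65204e+02]
 [-1.00000e+00  1.30000e-02 -2.20000e-02 -1.41300e+01]
 [-2.00000e-02  1.52000e-01  9.88000e-01  7.67077e+02]
 [ 0.00000e+00  0.00000e+00  0.00000e+00  1.00000e+00]]
{'t': 0.1, 'q': array([-1.26512896e+00,  2.21210417e-01,  1.52751828e+00, -4.27708394e-05,
        1.39469643e+00, -1.26113842e-01]), 'dq': array([-0.00121199, -0.0009015 , -0.00083336,  0.00107609,  0.00010472,
       -0.00137656]), 'effort': array([ 1.02038634e-04, -4.98243928e+01, -3.90547907e+01, -2.22067924e-04,
        5.64447444e-03, -1.74314289e-05]), 'eef_pos': array([ 261.3766436 , -567.15537929,  255.25804966]), 'tcp_rot': array([[ 9.08218676e-01,  4.18495503e-01, -5.91603718e-04],
       [ 4.18495878e-01, -9.08217039e-01,  1.73486163e-03],
       [ 1.88727215e-04, -1.82321746e-03, -9.99998320e-01]]), 'ft_force': array([ 0.05031686,  1.03155422, -0.15667046]), 'wrist_torque': array([ 0.02241809, -0.05726761, -0.01416311]), 'opening': 85.40227413148737}
```

View pics/scene0.png

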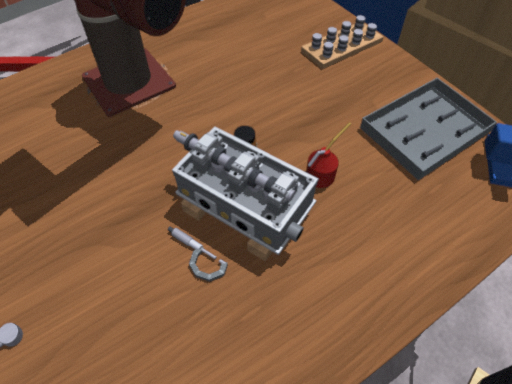

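View pics/top0.png

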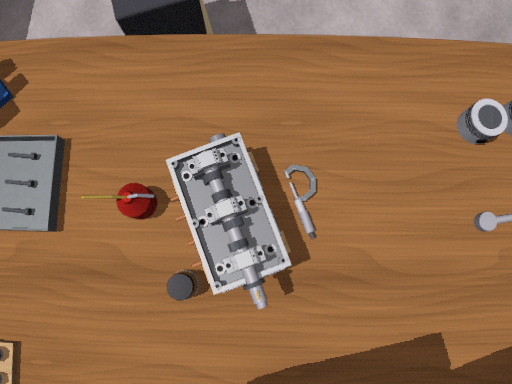

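Run:
```python
import cv2
a=cv2.imread('pics/top0.png')[125:315,150:305];cv2.imwrite('pics/topz.png',cv2.resize(a,None,fx=3.15,fy=3.15,interpolation=cv2.INTER_CUBIC))
a=cv2.imread('pics/scene0.png')[120:260,165:325];cv2.imwrite('pics/scenez.png',cv2.resize(a,None,fx=4,fy=4,interpolation=cv2.INTER_CUBIC))
```

```text
(no output)
```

View pics/topz.png

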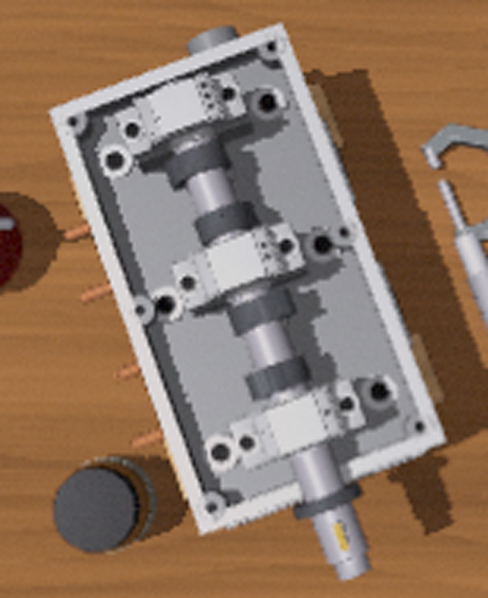

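View pics/scenez.png

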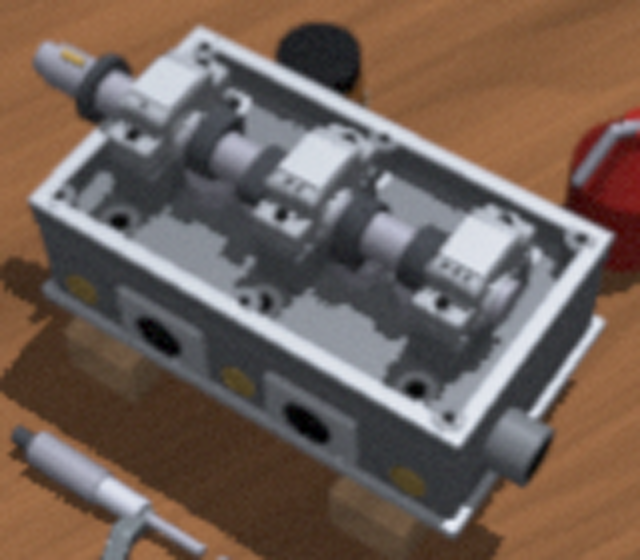

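Run:
```python
from h import *
from scipy.optimize import least_squares
S={n:pickle.load(open(f'pics/{n}0.pkl','rb')) for n in('top','scene')}
f=lambda z,k,o:((z[0]+.5)/k-.5+o[0],(z[1]+.5)/k-.5+o[1])
T=lambda *z:f(z,3.15,(150,125)); C=lambda *z:f(z,4,(165,120))
top={'r':T(175,103),'c':T(236,260),'f':T(287,415),'RL':T(52,112),'RR':T(282,24),'FR':T(444,438),'FL':T(202,533)}
sc={'r':C(478,240),'c':C(318,160),'f':C(167,83),'FL':C(198,28),'RL':C(612,238),'RR':C(457,442),'FR':C(32,200)}
for n,d in(('top',top),('scene',sc)):
    for k,p in d.items(): print(n,k,np.round(atz(S[n],*p,163 if k in'rcf' else 119)[:2],1))
# which side is y+: find by fit with both signs
for sg in(1,-1):
    L={'r':(-88,0,163),'c':(0,0,163),'f':(88,0,163),'RL':(-125,-70*sg,119),'RR':(-125,70*sg,119),'FR':(125,70*sg,119),'FL':(125,-70*sg,119)}
    def w(q,l): c,s=np.cos(q[2]),np.sin(q[2]);return (q[0]+c*l[0]-s*l[1],q[1]+s*l[0]+c*l[1],l[2])
    def res(q,ns=('top','scene')):
        return np.concatenate([np.subtract(proj(S[n],w(q,L[k])),p) for n,d in(('top',top),('scene',sc)) if n in ns for k,p in d.items()])
    for ns in(('top','scene'),('top',),('scene',)):
        r=least_squares(lambda q:res(q,ns),[480,20,2.9]);print(sg,ns,r.x,r.cost)
    if sg==1 or 1: print(np.round(res(r.x,).reshape(-1,2),1).tolist())
```

```text
top r [618.5  74.7]
top c [536.3  40.5]
top f [458.4  13. ]
top RL [623.9 150.8]
top RR [676.2  22. ]
top FR [446.9 -69.5]
top FL [394.5  59.2]
scene r [616.1  75. ]
scene c [537.   41.2]
scene f [455.6   7.5]
scene FL [394.3  57.2]
scene RL [626.7 150.5]
scene RR [675.6  22.5]
scene FR [447.5 -70.1]
1 ('top', 'scene') [536.26790643  41.24217568   3.52251987] 12.402371811510829
1 ('top',) [536.60328985  41.67047493   3.52072007] 9.009638819000575
1 ('scene',) [535.83933319  40.68820992   3.52566409] 2.410043044421643
[[0.6, 0.6], [-0.1, 0.3], [3.3, 2.7], [-0.9, -0.9], [-0.3, -0.9], [0.9, 0.4], [0.2, 0.5], [-0.2, 0.8], [-0.6, -0.3], [-0.2, -0.5], [0.5, -0.5], [0.4, -0.9], [0.8, 0.9], [-0.7, -0.2]]
-1 ('top', 'scene') [535.46382229  43.29302468   3.57536804] 20784.9265025179
-1 ('top',) [537.76370662  41.88471936   3.5121825 ] 13023.305316271495
-1 ('scene',) [531.43809995  45.76154973   3.67696032] 7637.772199823729
[[-9.9, 6.6], [-3.3, 3.0], [7.6, 1.8], [57.7, -27.2], [-84.2, 39.2], [-66.8, 34.2], [82.0, -37.7], [4.0, -7.2], [0.4, -3.0], [-2.9, 1.5], [-42.3, 48.9], [-27.0, 43.3], [38.8, -63.3], [34.0, -41.8]]
```

Emit:
{"api": "jog_arm", "payload": {
  "commands": [
    [12,-10.4,0,0],
    [36,-31.3,0,0],
    [72,-62.5,0,0.01],
    [108,-94,0,0.02],
    [144,-125,0,0.03],
    [180,-156,0,0.04],
    [216,-188,0,0.05],
    [252,-219,0,0.05]
  ],
  "fingers": 1
}}

```text
t: 1.1
eef_pos: [399.0, -260.8, 256.2]
tcp_rot: [[0.928, 0.373, 0.0], [0.373, -0.928, 0.0], [0.0, -0.0, -1.0]]
ft_force: [0.3, 0.4, -0.2]
opening: -0.6
```

Emit:
{"api": "jog_arm", "payload": {
  "commands": [
    [36,-35,0,0],
    [72,-69,0,0],
    [108,-104,0,0],
    [144,-138,0,0],
    [180,-173,0,0],
    [212,-203,0,0],
    [232,-222,0,0],
    [241,-231,0,0]
  ]
}}

```text
t: 2.1
eef_pos: [536.0, 42.8, 256.0]
tcp_rot: [[0.927, 0.375, -0.001], [0.375, -0.927, 0.0], [-0.0, -0.0, -1.0]]
ft_force: [-0.2, -0.9, 0.0]
opening: 0.0
```

Emit:
{"api": "jog_arm", "payload": {
  "commands": [
    [0,0,10,0],
    [0,0,20,0],
    [0,0,30,0],
    [0,0,40,0],
    [0,0,48,0],
    [0,0,50,0],
    [0,0,50,0],
    [0,0,50,0]
  ]
}}

```text
t: 3.1
eef_pos: [536.7, 40.9, 206.8]
tcp_rot: [[0.928, 0.373, 0.001], [0.373, -0.928, -0.0], [0.001, 0.0, -1.0]]
ft_force: [-0.2, 0.6, -1.3]
opening: 0.0
```

Run:
```python
from h import *
s=monitor.get_state();print(s['t'],s['eef_pos'],s['ft_force'],s['tcp_rot'])
for n in('top','scene'):
    a=snap(n,n+'1')
    u,v=map(int,proj(a,(536,41,165)));a=a['color'][max(v-60,0):v+60,u-80:u+80,::-1]
    cv2.imwrite(f'pics/{n}1z.png',cv2.resize(a,None,fx=4,fy=4,interpolation=cv2.INTER_CUBIC))
```

```text
3.1 [536.67119615  40.9063708  206.7950786 ] [-0.16536514  0.62310904 -1.2703202 ] [[ 9.27956752e-01  3.72686920e-01  8.52206283e-04]
 [ 3.72687112e-01 -9.27957063e-01 -7.38363543e-05]
 [ 7.63292996e-04  3.86123242e-04 -9.99999634e-01]]
```

View pics/scene1z.png

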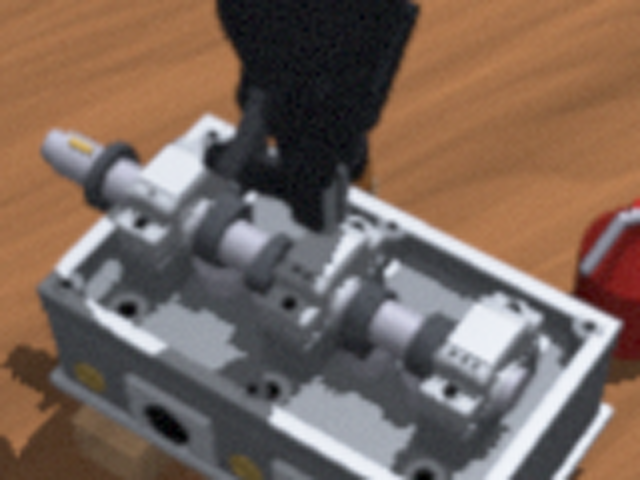

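View pics/top1z.png

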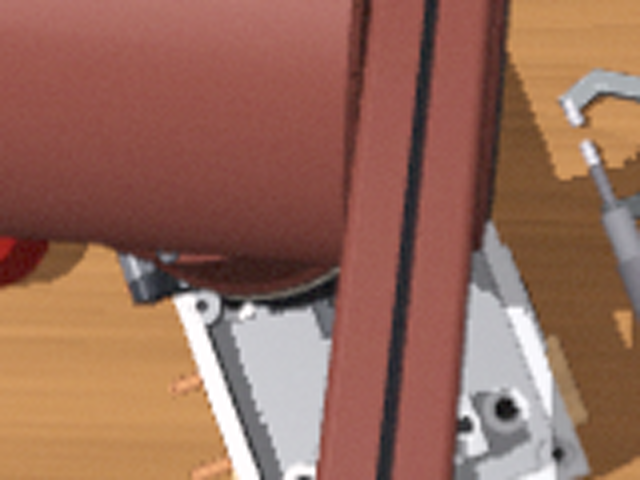

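Emit:
{"api": "jog_arm", "payload": {
  "commands": [
    [0,0,4,0],
    [0,0,8,0],
    [0,0,11,0],
    [0,0,13,0],
    [0,0,14,0],
    [0,0,14.5,0],
    [0,0,15,0],
    [0,0,15,0]
  ]
}}

```text
t: 4.2
eef_pos: [536.4, 40.9, 191.3]
tcp_rot: [[0.928, 0.373, 0.0], [0.373, -0.928, 0.0], [0.0, 0.0, -1.0]]
ft_force: [-0.0, 0.1, -0.9]
opening: 0.1
```

Emit:
{"api": "jog_arm", "payload": {
  "commands": [
    [0,0,0.3,0],
    [0,0,0.6,0],
    [0,0,0.9,0],
    [0,0,1.2,0],
    [0,0,1.5,0],
    [0,0,1.8,0],
    [0,0,2,0],
    [0,0,2,0]
  ]
}}

```text
t: 5.2
eef_pos: [536.3, 40.9, 189.3]
tcp_rot: [[0.928, 0.373, -0.0], [0.373, -0.928, 0.0], [-0.0, -0.0, -1.0]]
ft_force: [-0.5, 0.4, 0.7]
opening: -0.8
```

Emit:
{"api": "jog_arm", "payload": {
  "commands": [
    [0,0,0.3,0],
    [0,0,0.6,0],
    [0,0,0.9,0],
    [0,0,1.2,0],
    [0,0,1.5,0],
    [0,0,1.8,0],
    [0,0,2,0],
    [0,0,2,0]
  ]
}}

```text
t: 6.2
eef_pos: [536.4, 40.9, 187.6]
tcp_rot: [[0.928, 0.373, 0.0], [0.373, -0.928, -0.0], [0.0, 0.0, -1.0]]
ft_force: [-1.5, 0.7, 3.1]
opening: -0.0
```

Emit:
{"api": "jog_arm", "payload": {
  "commands": [
    [0,0,0.3,0],
    [0,0,0.6,0],
    [0,0,0.9,0],
    [0,0,1.2,0],
    [0,0,1.5,0],
    [0,0,1.8,0],
    [0,0,2,0],
    [0,0,2,0]
  ]
}}

```text
t: 7.2
eef_pos: [536.4, 40.9, 185.3]
tcp_rot: [[0.928, 0.373, 0.0], [0.373, -0.928, 0.0], [0.0, 0.0, -1.0]]
ft_force: [-1.1, -1.0, 4.1]
opening: -0.0
```

Emit:
{"api": "jog_arm", "payload": {
  "commands": [
    [0,0,0.3,0],
    [0,0,0.6,0],
    [0,0,0.9,0],
    [0,0,1.2,0],
    [0,0,1.5,0],
    [0,0,1.7,0],
    [0,0,1.7,0],
    [0,0,1.7,0]
  ]
}}

```text
t: 8.2
eef_pos: [536.4, 40.9, 183.6]
tcp_rot: [[0.928, 0.373, 0.0], [0.373, -0.928, -0.0], [0.0, 0.0, -1.0]]
ft_force: [-1.1, 0.2, 3.1]
opening: -0.3
```

Emit:
{"api": "jog_arm", "payload": {
  "commands": [
    [0,0,0.1,0],
    [0,0,0.2,0],
    [0,0,0.3,0],
    [0,0,0.4,0],
    [0,0,0.5,0],
    [0,0,0.5,0],
    [0,0,0.5,0],
    [0,0,0.5,0]
  ]
}}

```text
t: 9.2
eef_pos: [536.4, 40.9, 183.1]
tcp_rot: [[0.928, 0.373, 0.0], [0.373, -0.928, 0.0], [0.0, 0.0, -1.0]]
ft_force: [-1.2, -0.5, 4.7]
opening: 0.4
```

Emit:
{"api": "jog_arm", "payload": {
  "commands": [
    [0,0,0.1,0],
    [0,0,0.2,0],
    [0,0,0.3,0],
    [0,0,0.4,0],
    [0,0,0.5,0],
    [0,0,0.5,0],
    [0,0,0.5,0],
    [0,0,0.5,0]
  ]
}}

```text
t: 10.2
eef_pos: [536.4, 40.9, 183.1]
tcp_rot: [[0.928, 0.373, 0.0], [0.373, -0.928, -0.0], [0.0, 0.0, -1.0]]
ft_force: [-2.1, -1.0, 7.1]
opening: 0.3
```

Emit:
{"api": "jog_arm", "payload": {
  "commands": [
    [0,0,0.1,0],
    [0,0,0.2,0],
    [0,0,0.3,0],
    [0,0,0.4,0],
    [0,0,0.5,0],
    [0,0,0.6,0],
    [0,0,0.7,0],
    [0,0,0.7,0]
  ]
}}

```text
t: 11.2
eef_pos: [536.4, 40.9, 183.0]
tcp_rot: [[0.928, 0.373, 0.0], [0.373, -0.928, -0.0], [0.0, 0.0, -1.0]]
ft_force: [-4.4, 0.1, 11.0]
opening: 0.3
```

Emit:
{"api": "jog_arm", "payload": {
  "commands": [
    [0,0,-6,0],
    [0,0,-18,0],
    [-12,0,-18,0],
    [-34,0,-18,0],
    [-58,0,-18,0],
    [-78,0,-18,0],
    [-88,0,-18,0],
    [-88,0,-18,0]
  ]
}}

```text
t: 12.2
eef_pos: [454.3, 7.9, 199.9]
tcp_rot: [[0.928, 0.372, 0.0], [0.372, -0.928, 0.0], [0.0, 0.0, -1.0]]
ft_force: [-0.3, 0.6, 0.1]
opening: -0.1
```

Run:
```python
from h import *
s=monitor.get_state();print(s['t'],s['eef_pos'],s['ft_force'])
for n in('scene',):
    a=snap(n,n+'2')
    u,v=map(int,proj(a,(536,41,165)));a=a['color'][max(v-60,0):v+60,u-80:u+80,::-1]
    cv2.imwrite(f'pics/{n}2z.png',cv2.resize(a,None,fx=4,fy=4,interpolation=cv2.INTER_CUBIC))
```

```text
12.2 [454.32356809   7.90855802 199.93993406] [-0.25628099  0.60353235  0.1101286 ]
```

View pics/scene2z.png

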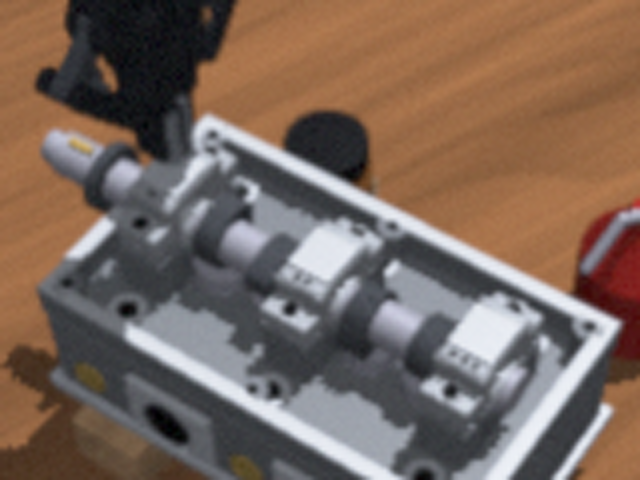

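The tips stand over the front crown (about 165,165 in the crop), and the centre cap is clear and in place.

Emit:
{"api": "jog_arm", "payload": {
  "commands": [
    [0,0,3,0],
    [0,0,6,0],
    [0,0,8.5,0],
    [0,0,9.5,0],
    [0,0,10.2,0],
    [0,0,10.9,0],
    [0,0,11.5,0],
    [0,0,12,0]
  ]
}}

```text
t: 13.25
eef_pos: [454.7, 8.1, 187.9]
tcp_rot: [[0.928, 0.373, 0.0], [0.373, -0.928, -0.0], [0.0, 0.0, -1.0]]
ft_force: [-0.6, 0.2, -0.2]
opening: 0.0
```

Emit:
{"api": "jog_arm", "payload": {
  "commands": [
    [0,0,0.4,0],
    [0,0,0.9,0],
    [0,0,1.4,0],
    [0,0,1.9,0],
    [0,0,2.4,0],
    [0,0,2.9,0],
    [0,0,3.3,0],
    [0,0,3.5,0]
  ]
}}

```text
t: 14.25
eef_pos: [454.7, 8.1, 184.4]
tcp_rot: [[0.928, 0.373, 0.0], [0.373, -0.928, -0.0], [0.0, 0.0, -1.0]]
ft_force: [-1.5, -0.5, 3.7]
opening: -0.1
```

Emit:
{"api": "jog_arm", "payload": {
  "commands": [
    [0,0,0.3,0],
    [0,0,0.5,0],
    [0,0,0.7,0],
    [0,0,0.9,0],
    [0,0,1.1,0],
    [0,0,1.3,0],
    [0,0,1.5,0],
    [0,0,1.5,0]
  ]
}}

```text
t: 15.25
eef_pos: [454.7, 8.1, 183.0]
tcp_rot: [[0.928, 0.373, 0.0], [0.373, -0.928, -0.0], [0.0, 0.0, -1.0]]
ft_force: [-2.0, -0.2, 5.3]
opening: 0.1
```

Command is now about 182.9; press on to about 181.9.

Emit:
{"api": "jog_arm", "payload": {
  "commands": [
    [0,0,0.2,0],
    [0,0,0.4,0],
    [0,0,0.6,0],
    [0,0,0.8,0],
    [0,0,1.0,0],
    [0,0,1.1,0],
    [0,0,1.1,0],
    [0,0,1.1,0]
  ]
}}

```text
t: 16.25
eef_pos: [454.8, 8.1, 182.9]
tcp_rot: [[0.928, 0.373, 0.0], [0.373, -0.928, -0.0], [0.0, 0.0, -1.0]]
ft_force: [-4.9, 0.2, 12.5]
opening: 0.3
```

Emit:
{"api": "jog_arm", "payload": {
  "commands": [
    [0,0,-6,0],
    [0,0,-18,0],
    [12,0,-20,0],
    [44,0,-20,0],
    [82,0,-20,0],
    [120,0,-20,0],
    [156,0,-20,0],
    [176,0,-20,0]
  ]
}}

```text
t: 17.25
eef_pos: [619.9, 74.8, 201.1]
tcp_rot: [[0.928, 0.373, 0.0], [0.373, -0.928, 0.0], [0.0, -0.0, -1.0]]
ft_force: [-0.1, -0.6, 0.1]
opening: 0.2
```

Run:
```python
from h import *
s=monitor.get_state();print(s['t'],s['eef_pos'],s['ft_force'])
for n in('scene',):
    a=snap(n,n+'3')
    u,v=map(int,proj(a,(536,41,165)));a=a['color'][max(v-60,0):v+60,u-80:u+80,::-1]
    cv2.imwrite(f'pics/{n}3z.png',cv2.resize(a,None,fx=4,fy=4,interpolation=cv2.INTER_CUBIC))
```

```text
17.25 [619.9216168   74.80346736 201.08621733] [-0.13268014 -0.6129162   0.08836539]
```

View pics/scene3z.png

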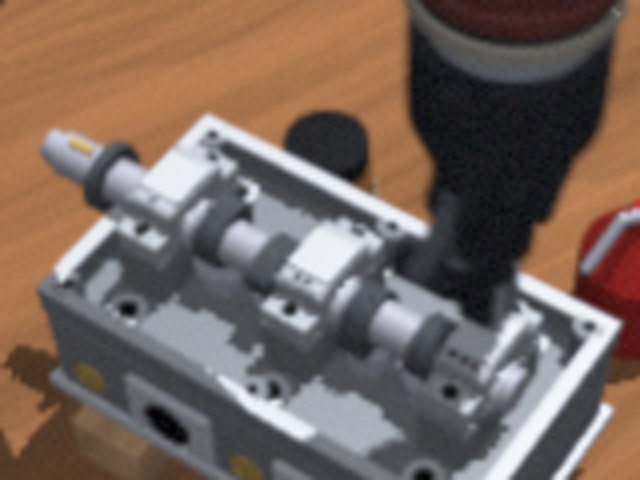

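The tips stand over the rear crown (about 490,315 in the crop).

Emit:
{"api": "jog_arm", "payload": {
  "commands": [
    [0,0,3,0],
    [0,0,6,0],
    [0,0,9,0],
    [0,0,11,0],
    [0,0,12,0],
    [0,0,12.7,0],
    [0,0,13.3,0],
    [0,0,13.8,0]
  ]
}}

```text
t: 18.3
eef_pos: [618.1, 73.7, 188.0]
tcp_rot: [[0.928, 0.373, 0.0], [0.373, -0.928, 0.0], [0.0, 0.0, -1.0]]
ft_force: [0.7, 0.8, -0.3]
opening: 0.5
```

Emit:
{"api": "jog_arm", "payload": {
  "commands": [
    [0,0,0.4,0],
    [0,0,0.9,0],
    [0,0,1.4,0],
    [0,0,1.9,0],
    [0,0,2.4,0],
    [0,0,2.9,0],
    [0,0,3.3,0],
    [0,0,3.5,0]
  ]
}}

```text
t: 19.3
eef_pos: [618.1, 73.7, 184.5]
tcp_rot: [[0.928, 0.373, 0.0], [0.373, -0.928, 0.0], [0.0, 0.0, -1.0]]
ft_force: [-1.8, 0.8, 4.0]
opening: 0.0
```

Emit:
{"api": "jog_arm", "payload": {
  "commands": [
    [0,0,0.3,0],
    [0,0,0.5,0],
    [0,0,0.7,0],
    [0,0,0.9,0],
    [0,0,1.1,0],
    [0,0,1.3,0],
    [0,0,1.5,0],
    [0,0,1.5,0]
  ]
}}

```text
t: 20.3
eef_pos: [618.1, 73.7, 183.1]
tcp_rot: [[0.928, 0.373, 0.0], [0.373, -0.928, 0.0], [0.0, 0.0, -1.0]]
ft_force: [-0.9, -0.2, 4.8]
opening: -0.1
```

Emit:
{"api": "jog_arm", "payload": {
  "commands": [
    [0,0,0.2,0],
    [0,0,0.4,0],
    [0,0,0.6,0],
    [0,0,0.8,0],
    [0,0,1.0,0],
    [0,0,1.2,0],
    [0,0,1.2,0],
    [0,0,1.2,0]
  ]
}}

```text
t: 21.3
eef_pos: [618.1, 73.7, 183.0]
tcp_rot: [[0.928, 0.373, 0.0], [0.373, -0.928, -0.0], [0.0, 0.0, -1.0]]
ft_force: [-4.7, -0.1, 10.1]
opening: 0.2
```

Seated at the same height (183.0) under about 10 N. Withdraw up, then aside for a clear view.

Emit:
{"api": "jog_arm", "payload": {
  "commands": [
    [0,0,-6,0],
    [0,0,-20,0],
    [0,0,-40,0],
    [0,0,-60,0],
    [0,0,-80,0],
    [0,0,-95,0],
    [0,0,-100,0],
    [0,0,-100,0]
  ]
}}

```text
t: 22.3
eef_pos: [618.0, 73.7, 281.9]
tcp_rot: [[0.928, 0.373, 0.0], [0.373, -0.928, 0.0], [0.0, 0.0, -1.0]]
ft_force: [-0.1, 0.3, 1.1]
opening: -0.0
```

Emit:
{"api": "jog_arm", "payload": {
  "commands": [
    [0,10,0,0],
    [0,35,0,0],
    [0,70,0,0],
    [0,105,0,0],
    [0,140,0,0],
    [0,170,0,0],
    [0,190,0,0],
    [0,200,0,0]
  ]
}}

```text
t: 23.3
eef_pos: [692.7, -113.8, 281.1]
tcp_rot: [[0.929, 0.371, -0.001], [0.371, -0.929, 0.0], [-0.001, -0.0, -1.0]]
ft_force: [-0.3, 0.1, 0.3]
opening: 0.1
```

Run:
```python
from h import *
s=monitor.get_state();print(s['t'],s['eef_pos'],s['ft_force'])
A=[]
for n in('scene','top'):
    a=snap(n,n+'4');b=pickle.load(open(f'pics/{n}0.pkl','rb'))
    u,v=map(int,proj(a,(536,41,165)));
    for x in(b,a): A.append(cv2.resize(x['color'][max(v-70,0):v+70,u-100:u+100,::-1],None,fx=2,fy=2,interpolation=cv2.INTER_CUBIC))
cv2.imwrite('pics/cmp4.png',np.vstack([np.hstack(A[:2]),np.hstack(A[2:])]))
```

```text
23.3 [ 692.67263673 -113.82199526  281.1482916 ] [-0.34681416  0.10161446  0.2912076 ]
```

View pics/cmp4.png

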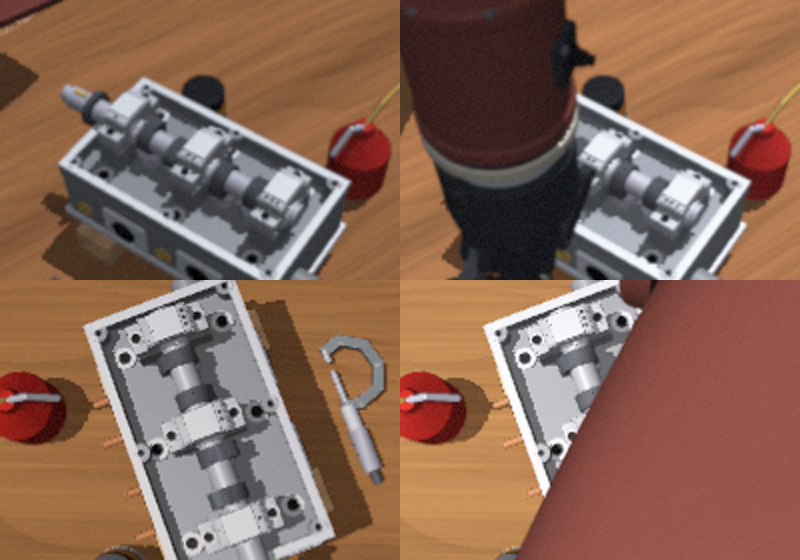

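Emit:
{"api": "jog_arm", "payload": {
  "commands": [
    [0,20,0,0],
    [-15,55,0,0],
    [-40,95,0,0],
    [-70,135,0,0],
    [-100,175,0,0],
    [-130,215,0,0],
    [-150,240,0,0],
    [-160,250,0,0]
  ]
}}

```text
t: 24.4
eef_pos: [636.5, -405.5, 281.7]
tcp_rot: [[0.929, 0.371, -0.0], [0.371, -0.929, -0.0], [-0.0, 0.0, -1.0]]
ft_force: [-0.1, 0.6, 0.1]
opening: 0.0
```

Emit:
{"api": "jog_arm", "payload": {
  "commands": [
    [-15,10,0,0],
    [-40,30,0,0],
    [-70,55,0,0],
    [-100,80,0,0],
    [-130,100,0,0],
    [-150,115,0,0],
    [-160,120,0,0],
    [-160,120,0,0]
  ]
}}

```text
t: 25.4
eef_pos: [533.4, -574.4, 281.7]
tcp_rot: [[0.928, 0.372, 0.0], [0.372, -0.928, 0.0], [0.0, -0.0, -1.0]]
ft_force: [0.1, -1.3, -0.2]
opening: -0.3
```

Run:
```python
from h import *
s=monitor.get_state();print(s['t'],s['eef_pos'],s['ft_force'])
A=[]
for n in('scene','top'):
    a=snap(n,n+'5');b=pickle.load(open(f'pics/{n}0.pkl','rb'))
    u,v=map(int,proj(a,(536,41,165)));
    for x in(b,a): A.append(cv2.resize(x['color'][max(v-70,0):v+70,u-100:u+100,::-1],None,fx=2,fy=2,interpolation=cv2.INTER_CUBIC))
cv2.imwrite('pics/cmp5.png',np.vstack([np.hstack(A[:2]),np.hstack(A[2:])]))
```

```text
25.4 [ 533.42014609 -574.3844452   281.74041556] [ 0.10953435 -1.33704167 -0.19204214]
```

View pics/cmp5.png

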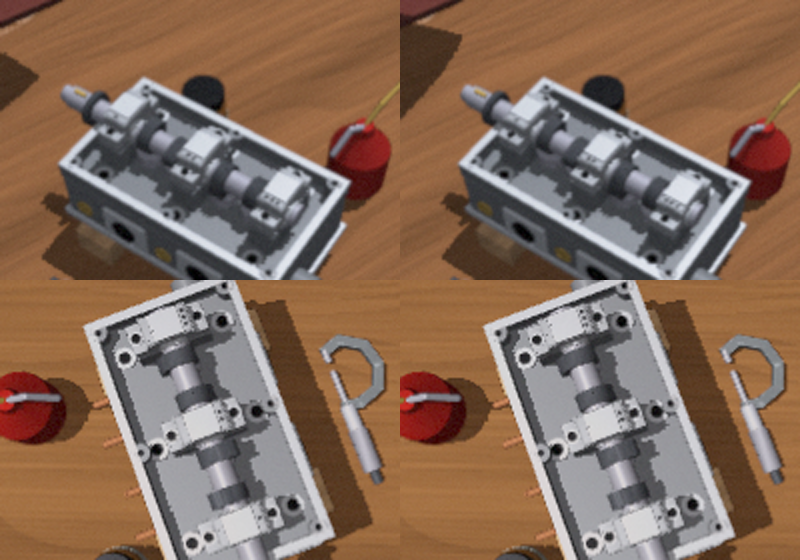

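All three caps now sit lower in the scene view (about 3–4 px in the doubled crop). The head, oil can, jar and micrometer have not moved.

```bash
python3 -c "
from workcell import ticket;print(ticket.finish_job())"
```

```text
the job is handed in; nothing more can be done
None
```

I pressed the caps down with closed fingertips in the order asked: centre, front, then rear. The job was handed in at about 25.5 s, with the arm clear of the head.

- **Seating:** each cap slid at about 3–5 N. It then stopped at TCP height 182.9–183.0 mm, which puts the crown at about 158 mm, the seated height.
- **Push force:** at the stop, the end-of-call vertical readings were 11.0 N (centre), 12.5 N (front) and 10.1 N (rear). Each press also read about 4–5 N of side force at the end. Force was only read at the end of each call, so I could not see any peaks between readings.
- **Final pictures:** all three caps sit lower than before, and the oil can, micrometer, jar and head show no movement.
- **Disagreements:** in the first top picture, my hand-picked point for the front crown was about 3–4 px off the fitted head pose. The scene camera agreed with the fit, and the front cap seated normally.

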